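# Scoop a coated plate with a plate lifter and load it on a scanner's stage

## Robot

A 6-joint arm with a two-finger parallel gripper is mounted at the origin on a cart in front of the work surface, level with it; the furniture and walls round the work are solid. World frame = base frame: x ahead of the robot, y to its left, z up, the work surface at z = 0. Lengths are in m, angles in degrees, forces in N, time in s.
With the tool pointing down it reaches from about 0.35 to 0.975 m from the base axis. Payload 7.1 kg.
Tool frame: the origin (TCP) lies between the finger pads; the fingertips stand 8 mm ahead of it and the grasp point (between the pads) lies 11 mm behind it; z points along the fingers, y is the line along which they close (so a half turn about z gives the same grasp; the last joint's range is limited). The gripper opens to 88 mm and grips with 3 to 60 N. Pads are 20 mm wide; open, the fingers measure 115 mm over their backs; the gripper's body (75 mm by 178 mm) begins 61 mm behind the grasp point.
Start: joints at [74.313, 24.242, 93.386, -0, 62.372, -1.089], TCP at [0.158, 0.605, 0.231] pointing down, gripper open.
Joint ranges: [-172.04, 172.04], [-51.8, 120.97], [4.93, 147.93], [-75.15, 255.16], [6.16, 154.13], [-145.62, 145.62]. Speed limits (degrees/s): [136.94, 136.94, 172.46, 180, 180, 180].

## Interface

Orientations are given as a 3x3 rotation matrix whose columns are the frame's x, y, z axes.
In Python, from plant import manip gives the robot as it stands.
- The arm moves only by the tool arm_command, never from a script. Its argument "moves" is a list of rows, each a list of 2 entries, a list of its own where there are three numbers: the shift along the tool's x, y, z each as a share of 40 cm, from -1 to 1, then the turn, a rotation vector about the tool's x, y, z each as a share of 180 degrees, from -1 to 1. A call has 1 to 12 rows; each row shifts and turns the commanded pose from where the row before left it, along the tool's axes as they then stand; what a row does not reach is not made up. A row lasts 1/10 s, in which the tool goes at most 50 mm and 8.59 degrees, less where a joint would pass 70% of its speed; a pose out of reach is approached as far as the arm can. A call with a number of a shift or a turn outside -1 to 1 is refused whole. A call with a gripper value outside its range is refused whole. "fingers" is the opening, from -1 (shut) to 1 (fully open), set as the call begins (left out, the last holds). The fingers move at their own pace and stop on an object; "squeeze" is the grip in N (left out, the last holds). Time passes only in rows, so rows that do not move let the fingers close. It gives the time, the measured TCP pose, the force, the opening and the grip force at its end, in the units of the state.
- manip.read_state(): the state, without advancing time (a new reading comes with each control period).
- manip.get_image(name): name is "scene" or "top" or "wrist"; returns a dict with "color" (480x640x3 uint8, blue, green, red), "depth" (480x640 float32, m along the optical axis (not along the pixel's ray), 0 where there is no reading), "camera_matrix" (3x3 intrinsics, pixels), "R" (3x3) and "t" (3): a world point X has camera coordinates R X + t. Camera axes: x right, y down, z forward; pixel columns grow to the right and rows downward; lengths in m; the calibration is good to about 2 mm. The wrist camera is an equidistant fisheye: a pixel r from the principal point sees the ray r / f radians off the axis. A picture is of the moment at which its call begins.
- manip.hand_in(): hands the job in; it is judged then, once.
The state is a dict: "time_s": time; "q": joint angles; "joint_vel": joint speeds; "tau": joint torques, N m; "ee_pos": TCP position; "orientation": TCP orientation; "contact_force": force on the tool from outside, world axes, zero at the start; "ft_torque": the same for the moment, N m; "grip_width": finger opening in m; "gripper_force": force on a finger pad.
Only numpy, scipy, OpenCV 4.12 (cv2) and the standard library are available. Lean on these libraries where they do the work, as an engineer would, in place of code of your own. Each camera call takes 0.05 s, during which the arm holds its last target. There are 200 camera calls.

## Task

Load the dried glass plate into the plate scanner: slide the lifter's blade under the plate in its drying tray, raise it on the blade, and set it down flat in the recess of the pulled-out stage without dropping it. Then draw the blade out, lay the lifter down flat on the bench and push the stage fully home. Keep the gripper off the plate at all times, and leave the beaker, the flask and the vial where they stand.

Things in the scene. Friction and masses are not known exactly. Their poses are not given: they have to be found in the camera images.
- plate: Glass plate, 90 (x) x 80 (y) x 4 mm, 90 g, white coating with small dark spots on top; lies in the drying tray, 3 to 16 mm short of its back fence. Origin: centre of the underside; z up, x as the tray's. Its underside edges are ground to a bevel 4 mm wide, 1.8 mm high: a blade tip slid along the tray floor pushes it to the back fence, then runs in under it. The gripper must not touch it.
- tray: Dark steel drying tray, fixed: floor 139 (x) x 100 (y) mm, its top at z = 3 mm; fences 10 mm higher than the floor along both sides (90 mm apart inside) and at the back (inner face at x = +65.5 mm); open front at x = -69.5 mm. Origin: centre of its underside, on the bench; +x points from the open front (robot's side) to the back fence.
- lifter: Plate lifter, a flat spatula with cranked handle, 110 g, loose, flat on the bench. Origin on the blade's underside; +x towards the tip, z up. Steel blade 54 mm wide, underside z = 0 from x = -46 to +38 mm (tip); 0.6 mm thick at the tip, 2 mm from x = +5 mm back. Turned-up heel, 9 mm high, front face at x = -42 mm, stops the plate (which then overhangs the tip by 10 mm).
- lifter_grip (a point): Where to grip the lifter, in its frame at x = -95, y = 0, z = 46 mm; axes as the lifter's. The black grip is a block 62 mm long (lifter x = -143 to -81 mm), 20 mm wide (y), 26 mm high (z = 33 to 59 mm). Take it from above, fingers closing across the 20 mm, with 40 N or more so that it does not nod. From it a neck 22 mm wide slopes down to the blade at x = -46 mm.
- scanner: Plate scanner, fixed. Bed 134 (x) x 262 (y) mm, top at z = 12 mm, from y = -196 to +66 mm. On it a white hollow scan head, 134 (x) x 124 (y) mm, 66 mm high, open only to its right (-y). Origin: on the bench under the head's centre; +x away from the robot, +y to the left, along the slide.
- stage (a joint): How far the stage is pulled out of the scan head, to the right along the scanner's -y, in m: 0 = fully home, end plate against the head; 0.125 = out to the stop. Starts 0.108 to 0.125 out. Pushed home along the scanner's +y with about 2 N; it stays where it is left.
- stage_seat (a point): Where the plate's origin must come: centre of the stage's recess, on the ledges' tops (z = 28 mm); axes as the scanner's. Ledges along x at y = 32 to 43 mm each side; between them a 64 mm gap, 11 mm deep, open to the front (-x), for the blade. Recess walls 8 mm high at y = +-43.5 and x = +48.5 mm; at the front a 1.5 mm lip on each ledge, inner face x = -48 mm.
- stage_push (a point): Middle of the outer (right-hand) face of the stage's white upright end plate, z = 35 mm: push here along the scanner's +y. The face is 110 mm wide (x) and spans z = 14 to 56 mm. Moves with the stage; axes as the scanner's.
- cabinet_handle (a point): Fixed obstacle: middle of the black bar handle on the door of the tall cabinet behind the work, upright from z = 0.12 to 0.27 m; the arm must keep clear of it. The cabinet's front is 35 mm behind it and reaches from 35 mm to its right to 0.4 m to its left; right of that a shelf unit stands a little further back.
- beaker: Glass beaker, 69 mm across, 90 mm high, upright near the tray and the lifter: not to be disturbed. Origin: centre of its underside.
- flask: Conical flask, 68 mm across, 101 mm high, to the left of the scan head: not to be disturbed. Origin: centre of its underside.
- vial: Small amber vial with coloured cap, 23 mm across, 48 mm high, to the right: not to be disturbed. Origin: centre of its underside.

How it is judged (in metres and radians):
On the way, in this order (a step that is already met when the one before it is completed fails the run):
1. the plate rides on the lifter's blade, its underside at least 25 mm above the bench (height (world z) of plate above 0.025 m and contact force between lifter and plate above 0.2 N), for 0.2 s.
2. the plate lies flat in the recess of the stage while the stage is still pulled out (80 mm or more) (x of plate in the frame of stage_seat between -0.006 and 0.006 m and y of plate in the frame of stage_seat between -0.006 and 0.006 m and z of plate in the frame of stage_seat between -0.002 and 0.002 m and angle between plate's own z axis and vertical below 0.04 rad and value of joint stage above 0.08 m), for 0.2 s.
At the end, for the whole second after the job is handed in: The stage is home (within 4 mm); the plate lies flat on its ledges (origin within 6 mm of the seat in x and y, 2 mm in height, level within 0.04 rad); the lifter lies flat on the bench (underside within 6 mm of it, level within 0.06 rad), away from the plate; all at rest (x of plate in the frame of stage_seat between -0.006 and 0.006 m and y of plate in the frame of stage_seat between -0.006 and 0.006 m and z of plate in the frame of stage_seat between -0.002 and 0.002 m and angle between plate's own z axis and vertical below 0.04 rad and value of joint stage below 0.004 m and contact force between lifter and plate below 0.05 N and height (world z) of lifter between -0.004 and 0.006 m and angle between lifter's own z axis and vertical below 0.06 rad and linear speed of each of lifter, plate below 0.02 m/s); the robot touches nothing.
It fails at once if the gripper or arm touches the plate (contact force between any of the fingers, the arm and plate above 0.3 N).
It fails at once if the plate is dropped (faster than 0.8 m/s within 100 mm of the bench) or tipped by more than 0.4 rad ((linear speed of plate above 0.8 m/s and height (world z) of plate below 0.1 m) or angle between plate's own z axis and vertical above 0.4 rad).
It fails at once if the beaker is moved by more than 20 mm or tipped (distance of beaker from where it was at the start of the episode above 0.02 m or angle between beaker's own z axis and vertical above 0.3 rad).
It fails at once if the flask is moved by more than 20 mm or tipped (distance of flask from where it was at the start of the episode above 0.02 m or angle between flask's own z axis and vertical above 0.3 rad).
It fails at once if the vial is moved by more than 20 mm or tipped (distance of vial from where it was at the start of the episode above 0.02 m or angle between vial's own z axis and vertical above 0.3 rad).
It also fails if it takes over 66 s, if anything falls off the work surface, if the arm or the gripper's body presses on something with over 40 N, if the wrist force passes 120 N, or if a joint passes its speed limit or range.

## Working session

There is one attempt and no reset: what is moved stays moved. The work goes in short steps, Python scripts to look and compute and a tool call to move; the robot and the scene stay as the last step left them, time stands still between calls to the robot, and variables do not carry over. Pictures are saved under pics/ and viewed, at most 10 in all, crops included, and the job is handed in when it is done.

Besides the shell and the picture viewer there is one more tool, called after "Call:" by a JSON object that holds its "method" and its "body", one argument or row to a line. arm_command: Moves the arm, as the interface text tells. Shift numbers are shares of 40 cm and turn numbers shares of 180 degrees, none past 1 either way. Its arguments: {"type":"object","properties":{"moves":{"type":"array","items":{"type":"array"}},"fingers":{"type":"number"},"squeeze":{"type":"number"}},"required":["moves"]}

```bash
ls; mkdir -p pics; python3 - <<'E'
from plant import manip
import cv2,pickle
s=manip.read_state();print({k:s[k] for k in ('time_s','ee_pos','orientation','grip_width','contact_force')})
for n in ('scene','top'):
    d=manip.get_image(n);pickle.dump(d,open(f'{n}.pkl','wb'));cv2.imwrite(f'pics/{n}0.png',d['color']);print(n,d['camera_matrix'].tolist(),(-d['R'].T@d['t']))
E
```

```text
pics
{'time_s': 0.0, 'ee_pos': array([0.15735149, 0.60431569, 0.2299134 ]), 'orientation': array([[-9.67709891e-01,  2.52066239e-01, -4.22060799e-04],
       [ 2.52066590e-01,  9.67708752e-01, -1.48532829e-03],
       [ 3.40308116e-05, -1.54375431e-03, -9.99998808e-01]]), 'grip_width': 0.0877053262807866, 'contact_force': array([ 0.41721564, -0.17859349,  0.23830754])}
scene [[578.5592898926544, 0.0, 325.27743350490346], [0.0, 578.5592898926544, 236.22390363964402], [0.0, 0.0, 1.0]] [-0.28131123 -0.7045697   1.01909659]
top [[582.2119371359696, 0.0, 315.80269984319534], [0.0, 582.2119371359696, 255.43156278079974], [0.0, 0.0, 1.0]] [0.15437459 0.17655632 1.66782918]
```

View pics/top0.png

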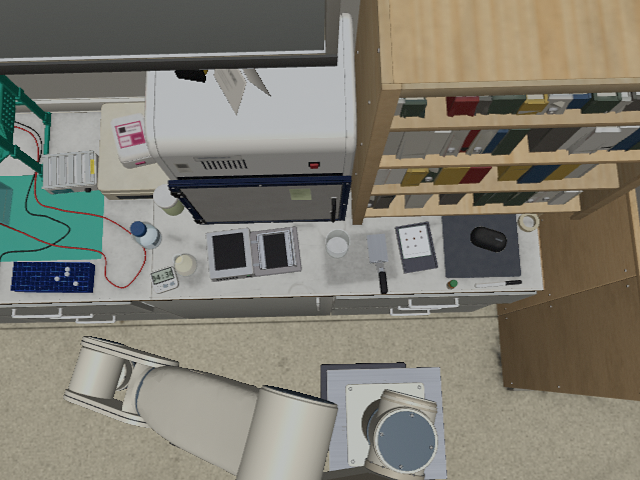

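View pics/scene0.png

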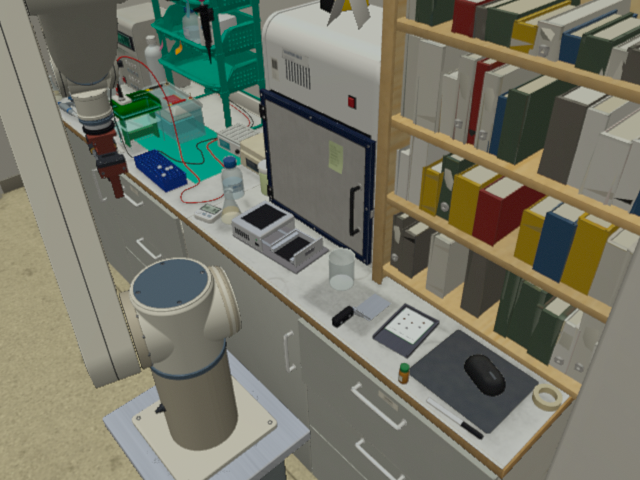

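The top view shows the scan head at (231,252), the stage at (277,251), the beaker at (337,243), the lifter at (377,262), the tray at (416,246), the vial at (452,284) and the flask at about (185,264). Next I'll get coarse positions from depth.

```bash
cat >h.py <<'E'
import numpy as np,cv2,pickle
from plant import manip
def ray(d,u,v,fish=False):
    K=d['camera_matrix'];x=(u-K[0,2])/K[0,0];y=(v-K[1,2])/K[1,1]
    if fish:
        r=np.hypot(x,y);k=np.sinc(r/np.pi) if r>0 else 1.
        c=np.array([x*k,y*k,np.cos(r)])
    else: c=np.array([x,y,1.])
    return d['R'].T@c
def onz(d,u,v,z,fish=False):
    C=-d['R'].T@d['t'];r=ray(d,u,v,fish);return C+r*(z-C[2])/r[2]
def proj(d,X,fish=False):
    c=d['R']@np.asarray(X)+d['t'];K=d['camera_matrix']
    if fish:
        th=np.arctan2(np.hypot(c[0],c[1]),c[2]);n=np.hypot(c[0],c[1]);p=c[:2]/n*th
    else:p=c[:2]/c[2]
    return p*[K[0,0],K[1,1]]+K[:2,2]
def cloud(d):
    v,u=np.mgrid[:480,:640];K=d['camera_matrix'];z=d['depth']
    c=np.stack([(u-K[0,2])/K[0,0]*z,(v-K[1,2])/K[1,1]*z,z],-1)
    return (c-d['t'])@d['R']
E
python3 - <<'E'
from h import *
d=pickle.load(open('top.pkl','rb'))
for n,u,v,z in [('flask',185,264,.1),('head',231,252,.066+.012),('stage',277,251,.03),('beaker',337,243,.09),('grip',383,283,.05),('bladetip',377,234,.0),('tray',416,246,.003),('vial',452,284,.048),('handle',334,208,.2)]:print(n,onz(d,u,v,z).round(3))
P=cloud(d);print(P[252,231],P[262,377],P[243,337],P[208,334])
im=cv2.resize(d['color'][200:320,160:470],None,fx=2.58,fy=2.58*1.0,interpolation=cv2.INTER_CUBIC);cv2.imwrite('pics/topc.png',im)
E
```

```text
flask [0.441 0.539 0.1  ]
head [0.476 0.416 0.078]
stage [0.485 0.291 0.03 ]
beaker [0.492 0.12  0.09 ]
grip [ 0.382 -0.006  0.05 ]
bladetip [ 0.535 -0.001  0.   ]
tray [ 0.496 -0.113  0.003]
vial [ 0.375 -0.2    0.048]
handle [0.562 0.129 0.2  ]
[0.47869639 0.41815417 0.06411114] [0.45114546 0.00288746 0.00176764] [0.50956425 0.11749211 0.00598054] [0.5438114  0.13143481 0.26402874]
```

View pics/topc.png

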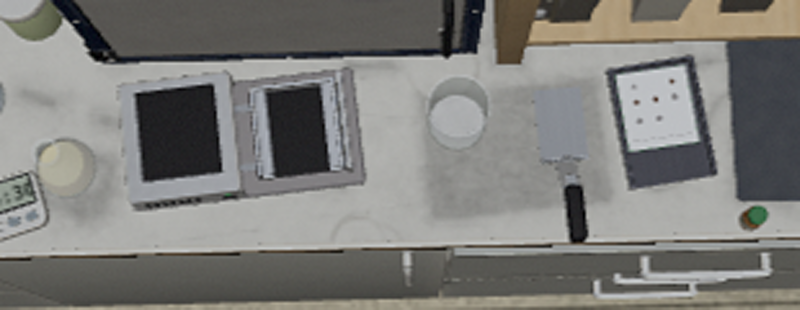

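The enlarged crop shows the lifter from its tip at about (560,88) to its grip end at (580,240), the tray corners at (607,70) and (715,172), the stage recess around (297,130), and the beaker at (457,112). Next I'll bring the wrist camera over the lifter and tray.

```bash
python3 - <<'E'
from h import *
s=manip.read_state();d=manip.get_image('wrist');R=np.array(s['orientation']);C=-d['R'].T@d['t']
print('cam in tool',R.T@(C-s['ee_pos']),'\n',R.T@d['R'].T,d['camera_matrix'])
tgt=np.array([.40,-.02,.30]);print('shift tool',R.T@(tgt-s['ee_pos'])/.4)
E
```

```text
cam in tool [ 0.07784521 -0.0005182  -0.15436612] 
 [[ 5.91022099e-04 -9.58414141e-01 -2.85380420e-01]
 [ 9.99999676e-01  7.22346428e-04 -3.54912660e-04]
 [ 5.46296840e-04 -2.85380118e-01  9.58414258e-01]] [[371.64829954   0.         329.28030521]
 [  0.         371.64829954 236.81766019]
 [  0.           0.           1.        ]]
shift tool [-0.98036396 -1.3579085  -0.1731892 ]
```

Call:
{"method": "arm_command", "body": {
  "moves": [
    [[-0.07,-0.097,-0.0124],[0,0,0]],
    [[-0.07,-0.097,-0.0124],[0,0,0]],
    [[-0.07,-0.097,-0.0124],[0,0,0]],
    [[-0.07,-0.097,-0.0124],[0,0,0]],
    [[-0.07,-0.097,-0.0124],[0,0,0]],
    [[-0.07,-0.097,-0.0124],[0,0,0]],
    [[-0.07,-0.097,-0.0124],[0,0,0]],
    [[-0.07,-0.097,-0.0124],[0,0,0]],
    [[-0.07,-0.097,-0.0124],[0,0,0]],
    [[-0.07,-0.097,-0.0124],[0,0,0]],
    [[-0.07,-0.097,-0.0124],[0,0,0]],
    [[-0.07,-0.097,-0.0124],[0,0,0]]
  ]
}}

```text
time_s: 1.35
ee_pos: [0.3655, 0.0677, 0.2906]
orientation: [[-0.968, 0.252, 0.001], [0.252, 0.968, 0.0], [-0.001, 0.0, -1.0]]
contact_force: [0.3, 0.8, -0.3]
grip_width: 0.0879
gripper_force: 0.0
```

Call:
{"method": "arm_command", "body": {
  "moves": [
    [[-0.07,-0.097,-0.0124],[0,0,0]],
    [[-0.07,-0.097,-0.0124],[0,0,0]],
    [[0,0,0],[0,0,-0.04]],
    [[0,0,0],[0,0,-0.04]],
    [[0,0,0],[0,0,-0.035]],
    [[0,0,0],[0,0,0]]
  ]
}}

```text
time_s: 1.95
ee_pos: [0.3998, -0.0199, 0.3]
orientation: [[-0.994, -0.107, -0.0], [-0.107, 0.994, 0.0], [0.0, 0.0, -1.0]]
contact_force: [0.1, 0.7, 0.3]
grip_width: 0.0879
gripper_force: 0.0
```

```bash
python3 - <<'E'
from h import *
s=manip.read_state();print(s['time_s'],s['ee_pos'],s['q'])
d=manip.get_image('wrist');pickle.dump(d,open('w1.pkl','wb'));cv2.imwrite('pics/w1.png',cv2.resize(d['color'],(800,600)))
E
```

```text
1.95 [ 0.39976302 -0.01989128  0.29998167] [-4.55320759e+00 -7.58079098e-01  1.15569322e+02  1.38529029e-03
  6.52057454e+01 -1.00670796e+02]
```

View pics/w1.png

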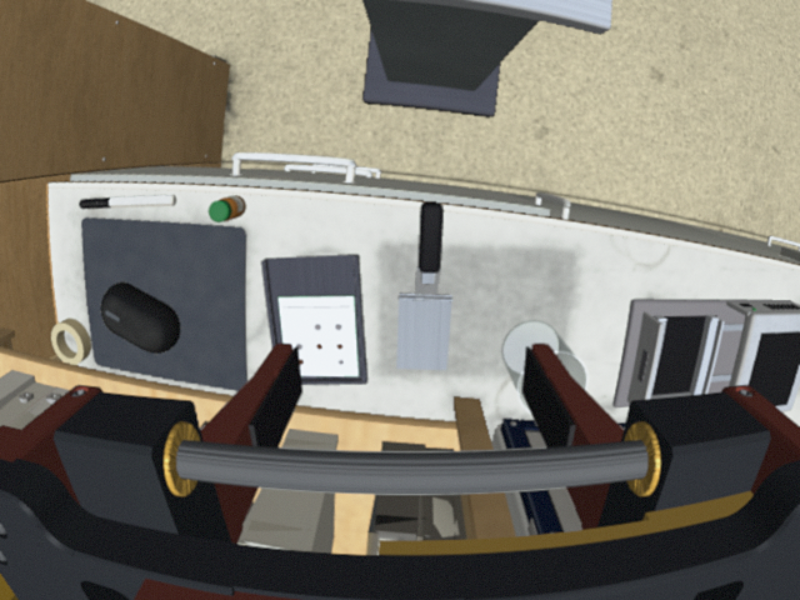

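The wrist view (800 px wide) shows the lifter grip at (431,238), the blade from (398,293) to (450,370), the tray corners at (263,258), (358,255) and (367,382), the vial at (222,210), and the stage at the right around (680,350). I'll enlarge the lifter and tray region.

```bash
python3 - <<'E'
from h import *
d=pickle.load(open('w1.pkl','rb'))
cv2.imwrite('pics/w1c.png',cv2.resize(d['color'][157:312,200:400],None,fx=3.85,fy=3.85,interpolation=cv2.INTER_CUBIC))
E
```

```text
(no output)
```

View pics/w1c.png

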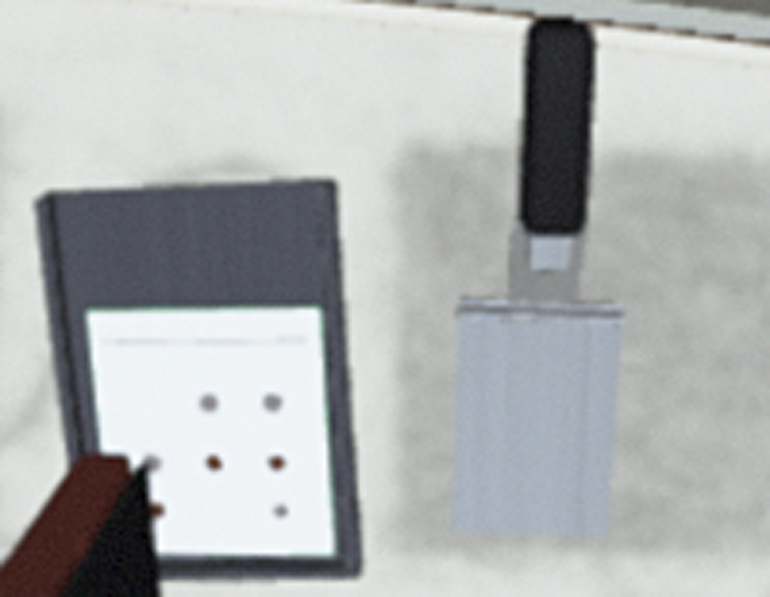

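In the crop (3.85x) the blade tip corners are at (453,530) and (606,535), the grip top at (530..593,20) and (520..585,232), the tray's left edge from (335,182) to (358,575), and the plate corners at (87,310), (322,307) and (336,555).

```bash
python3 - <<'E'
from h import *
d=pickle.load(open('w1.pkl','rb'))
p=lambda u,v,z:onz(d,u/3.85+200,v/3.85+157,z,True)
A={k:p(*v) for k,v in dict(tipR=(453,532,.0006),tipL=(607,536,.0006),heelR=(461,300,.009),heelL=(622,303,.009),grR=(530,20,.059),grL=(593,22,.059),gfR=(521,232,.059),gfL=(585,233,.059),
 trFL=(335,182,.013),trBL=(360,575,.013),trFR=(40,200,.013),plFR=(87,310,.007),plFL=(322,307,.007),plBL=(336,555,.007)).items()}
for k,v in A.items():print(k,(v[:2]*1000).round(1))
n=lambda a,b:(np.linalg.norm(A[a]-A[b])*1000).round(1)
ang=lambda a,b:np.degrees(np.arctan2(*(A[b]-A[a])[[1,0]])).round(2)
print('tipw',n('tipR','tipL'),'heelw',n('heelR','heelL'),'gripl',n('grR','gfR'),'gripw',n('gfR','gfL'),'trayL',n('trFL','trBL'),'plw',n('plFR','plFL'),'pll',n('plFL','plBL'))
print('yaw lifter',ang('heelR','tipR'),ang('heelL','tipL'),ang('grR','gfR'),ang('grL','gfL'),ang('tipR','tipL')-90,ang('heelR','heelL')-90)
m=(A['grR']+A['grL'])/2;m2=(A['gfR']+A['gfL'])/2;t=(A['tipR']+A['tipL'])/2;h=(A['heelR']+A['heelL'])/2
print(np.degrees(np.arctan2(*(t-m)[[1,0]])),'grip mid',m,m2,'tip',t,'heel',h)
print('yaw tray',ang('trFL','trBL'),'plate',ang('plFL','plBL'),ang('plFR','plFL')-90,'trayfront',ang('trFR','trFL')-90)
E
```

```text
tipR [539.6 -21.4]
tipL [535.5  32.5]
heelR [452.7 -27. ]
heelL [448.1  25.1]
grR [356.  -16.5]
grL [354.6   0.8]
gfR [416.2 -12.3]
gfL [414.5   5.8]
trFL [417.2 -70.6]
trBL [553.9 -52.1]
trFR [ 432.4 -167.5]
plFR [ 470.2 -151.9]
plFL [460.5 -72.2]
plBL [550.2 -61.3]
tipw 54.1 heelw 52.3 gripl 60.3 gripw 18.2 trayL 138.0 plw 80.3 pll 90.3
yaw lifter 3.68 4.82 3.99 4.75 4.359999999999999 5.060000000000002
4.186009105611771 grip mid [ 0.35530444 -0.00783688  0.059     ] [ 0.41533929 -0.00324973  0.059     ] tip [0.53757618 0.00550357 0.0006    ] heel [ 0.4503738  -0.00097833  0.009     ]
yaw tray 7.69 plate 6.88 6.909999999999997 trayfront 8.930000000000007
```

Call:
{"method": "arm_command", "body": {
  "moves": [
    [[0,0,0],[0,0,0.0103]],
    [[-0.014,0.0376,0.1],[0,0,0]],
    [[0,0,0.12],[0,0,0]],
    [[0,0,0.12],[0,0,0]],
    [[0,0,0.12],[0,0,0]],
    [[0,0,0.12],[0,0,0]],
    [[0,0,0.05],[0,0,0]],
    [[0,0,0.0325],[0,0,0]],
    [[0,0,0],[0,0,0]]
  ]
}}

```text
time_s: 2.9
ee_pos: [0.4032, -0.004, 0.0335]
orientation: [[-0.997, -0.072, -0.004], [-0.072, 0.997, 0.0], [0.004, 0.0, -1.0]]
contact_force: [-0.4, 0.1, 0.2]
grip_width: 0.0878
gripper_force: 0.0
```

Call:
{"method": "arm_command", "body": {
  "fingers": -1,
  "squeeze": 55,
  "moves": [
    [[0,0,0],[0,0,0]],
    [[0,0,0],[0,0,0]],
    [[0,0,0],[0,0,0]],
    [[0,0,0],[0,0,0]],
    [[0,0,0],[0,0,0]],
    [[0,0,0],[0,0,0]],
    [[0,0,0],[0,0,0]],
    [[0,0,0],[0,0,0]]
  ]
}}

```text
time_s: 3.7
ee_pos: [0.4044, -0.0042, 0.0351]
orientation: [[-0.997, -0.074, 0.0], [-0.074, 0.997, -0.0], [-0.0, -0.0, -1.0]]
contact_force: [0.7, -0.6, 0.3]
grip_width: 0.0271
gripper_force: 0.0
```

```bash
python3 - <<'E'
from h import *
s=manip.read_state();print({k:np.round(s[k],4) for k in ('time_s','ee_pos','q','contact_force','ft_torque','grip_width','gripper_force')})
E
```

```text
{'time_s': np.float64(3.7), 'ee_pos': array([ 0.4044, -0.0042,  0.0351]), 'q': array([-2.286500e+00,  2.829290e+01,  1.263842e+02, -1.600000e-03,
        2.532120e+01, -9.653220e+01]), 'contact_force': array([ 0.6694, -0.5834,  0.3107]), 'ft_torque': array([ 0.0071,  0.0248, -0.0237]), 'grip_width': np.float64(0.0271), 'gripper_force': np.float64(0.0)}
```

Call:
{"method": "arm_command", "body": {
  "moves": [
    [[0,0,0],[0,0,0]],
    [[0,0,0],[0,0,0]],
    [[0,0,0],[0,0,0]]
  ]
}}

```text
time_s: 4.0
ee_pos: [0.4044, -0.0042, 0.0351]
orientation: [[-0.997, -0.074, -0.0], [-0.074, 0.997, -0.0], [0.0, -0.0, -1.0]]
contact_force: [-1.0, -1.0, 0.3]
grip_width: 0.0197
gripper_force: 55.0
```

```bash
python3 - <<'E'
from h import *
from scipy.optimize import least_squares,fsolve
s=manip.read_state();print({k:np.round(s[k],4) for k in ('ee_pos','contact_force','ft_torque','grip_width','gripper_force')})
D=[(24.242,93.386,.6245,.2299),(-.758,115.569,.4003,.29998),(28.2929,126.3842,.4044,.0351)]
# r=a+L2 sin q2+L3 cos(q2+q3-90 + g) ; z=h+L2 cos q2 - L3 sin(..)
def f(p,q2,q3):
    a,L2,L3,g,h=p;a2=np.radians(q2);a3=np.radians(q2+q3-90)+g
    return a+L2*np.sin(a2)+L3*np.cos(a3),h+L2*np.cos(a2)-L3*np.sin(a3)
def res(p):return np.ravel([np.subtract(f(p,q2,q3),(r,z)) for q2,q3,r,z in D])
o=least_squares(res,[.1,.5,.5,0,.2],x_scale=.1,xtol=1e-14,ftol=1e-14);print(o.x,abs(o.fun).max())
q=[28,126]
for z in(.045,.07,.12):
  for r in(.40,.38,.36,.35,.34,.33):
    q=fsolve(lambda q:np.subtract(f(o.x,*q),(r,z)),q);print(z,r,q.round(1),'q5',(180-sum(q)).round(1))
E
```

```text
{'ee_pos': array([ 0.4044, -0.0042,  0.0351]), 'contact_force': array([-1.0385, -1.0384,  0.315 ]), 'ft_torque': array([ 0.0386,  0.0061, -0.0164]), 'grip_width': np.float64(0.0197), 'gripper_force': np.float64(54.9999)}
[0.0006454  0.56230629 0.4902467  0.15828744 0.01059307] 0.00045028520290213425
0.045 0.4 [ 26.7 126.8] q5 26.5
0.045 0.38 [ 25.9 129.2] q5 24.9
0.045 0.36 [ 25.  131.6] q5 23.4
0.045 0.35 [ 24.7 132.7] q5 22.6
0.045 0.34 [ 24.3 133.9] q5 21.8
0.045 0.33 [ 23.9 135.1] q5 21.0
0.07 0.4 [ 23.3 126.5] q5 30.3
0.07 0.38 [ 22.2 128.8] q5 28.9
0.07 0.36 [ 21.2 131.2] q5 27.6
0.07 0.35 [ 20.7 132.3] q5 26.9
0.07 0.34 [ 20.2 133.5] q5 26.3
0.07 0.33 [ 19.7 134.7] q5 25.6
0.12 0.4 [ 16.8 125.2] q5 38.0
0.12 0.38 [ 15.4 127.5] q5 37.1
0.12 0.36 [ 14.  129.8] q5 36.2
0.12 0.35 [ 13.3 131. ] q5 35.8
0.12 0.34 [ 12.5 132.1] q5 35.4
0.12 0.33 [ 11.8 133.2] q5 35.0
```

Call:
{"method": "arm_command", "body": {
  "moves": [
    [[0,0,-0.03],[0,0,0]],
    [[0,0,-0.07],[0,0,0]],
    [[0.0232,-0.02874,0],[0,0,-0.01694]],
    [[0.0464,-0.05748,0],[0,0,0]],
    [[0.0464,-0.05748,0],[0,0,0]],
    [[0.0464,-0.05748,0],[0,0,0]],
    [[0.0464,-0.05748,0],[0,0,0]],
    [[0.0232,-0.02874,0],[0,0,0]],
    [[0,0,0.04],[0,0,0]],
    [[0,0,0.0325],[0,0,0]],
    [[0,0,0],[0,0,0]],
    [[0,0,0],[0,0,0]]
  ]
}}

```text
time_s: 5.2
ee_pos: [0.326, -0.1295, 0.0461]
orientation: [[-0.992, -0.127, -0.001], [-0.127, 0.992, 0.0], [0.001, 0.001, -1.0]]
contact_force: [-0.0, 0.9, -0.9]
grip_width: 0.0197
gripper_force: 55.0
```

```bash
python3 - <<'E'
from h import *
s=manip.read_state();print({k:np.round(s[k],4) for k in ('ee_pos','orientation','contact_force','ft_torque','gripper_force')})
d=manip.get_image('wrist');pickle.dump(d,open('w2.pkl','wb'))
p=proj(d,[.42,-.115,.01],True);print(p)
x,y=int(p[0])-110,int(p[1])-85;x=max(0,min(x,420));y=max(0,min(y,310));print(x,y)
cv2.imwrite('pics/w2.png',cv2.resize(d['color'][y:y+165,x:x+220],None,fx=3.6,fy=3.6,interpolation=cv2.INTER_CUBIC))
E
```

```text
{'ee_pos': array([ 0.326 , -0.1295,  0.0461]), 'orientation': array([[-9.919e-01, -1.270e-01, -1.000e-03],
       [-1.270e-01,  9.919e-01,  4.000e-04],
       [ 1.000e-03,  6.000e-04, -1.000e+00]]), 'contact_force': array([-0.0237,  0.8651, -0.8553]), 'ft_torque': array([-0.0332,  0.0315, -0.0312]), 'gripper_force': np.float64(54.9994)}
[333.84827666 403.71461268]
223 310
```

View pics/w2.png

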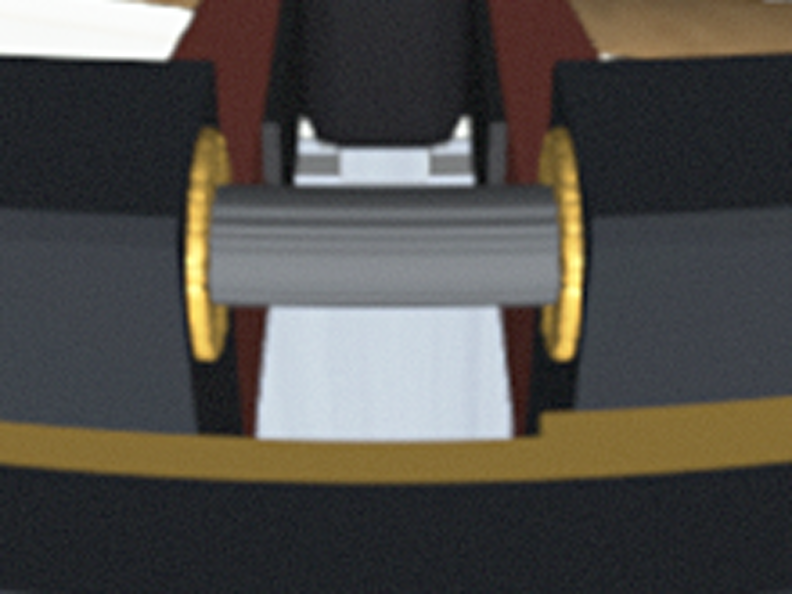

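The wrist view is blocked by the gripper's own linkage; only the centred blade shows at about (385,370). I'll check with the scene and top cameras instead.

```bash
python3 - <<'E'
from h import *
out=[]
for n,f in(('scene',5),('top',8)):
    d=manip.get_image(n);pickle.dump(d,open(n+'2.pkl','wb'))
    p=proj(d,[.45,-.115,.005]);w,h=int(400/f),int(600/f);x,y=int(p[0]-w/2),int(p[1]-h/2);print(n,x,y,w,h)
    out.append(cv2.resize(d['color'][y:y+h,x:x+w],(400,600),interpolation=cv2.INTER_CUBIC))
cv2.imwrite('pics/st2.png',np.hstack(out))
E
```

```text
scene 355 279 80 120
top 392 223 50 75
```

View pics/st2.png

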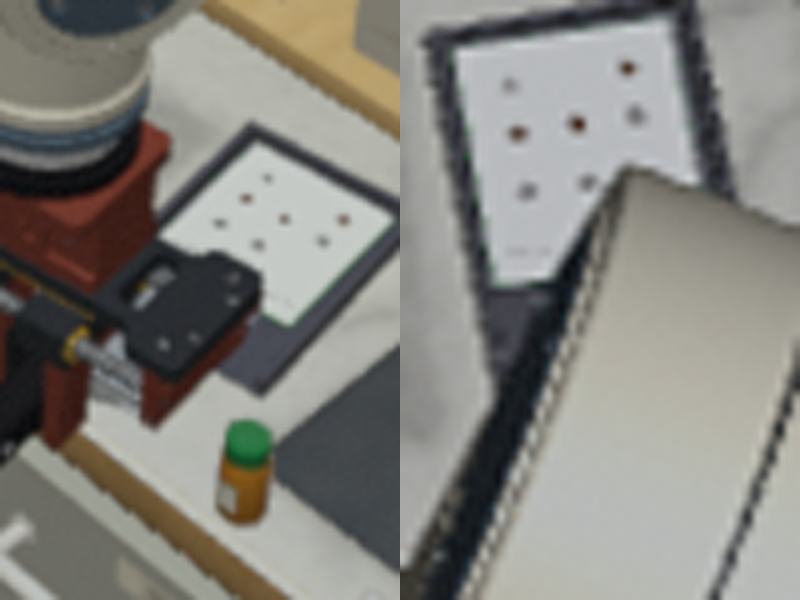

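Both views show the plate still seated in its tray, but the gripper and arm hide the blade. I'll lower it by force feedback.

Call:
{"method": "arm_command", "body": {
  "moves": [
    [[0.005,0,0.01],[0,0,0]],
    [[0,0,0.0075],[0,0,0]],
    [[0,0,0],[0,0,0]],
    [[0,0,0],[0,0,0]]
  ]
}}

```text
time_s: 5.75
ee_pos: [0.3243, -0.1298, 0.039]
orientation: [[-0.992, -0.127, -0.0], [-0.127, 0.992, 0.0], [0.0, 0.0, -1.0]]
contact_force: [0.8, 0.2, -0.8]
grip_width: 0.0198
gripper_force: 55.0
```

Call:
{"method": "arm_command", "body": {
  "moves": [
    [[0,0,0.0025],[0,0,0]],
    [[0,0,0],[0,0,0]],
    [[0,0,0],[0,0,0]]
  ]
}}

```text
time_s: 6.05
ee_pos: [0.3244, -0.1299, 0.0381]
orientation: [[-0.992, -0.127, 0.0], [-0.127, 0.992, -0.0], [-0.0, -0.0, -1.0]]
contact_force: [-0.4, -0.4, -1.9]
grip_width: 0.0196
gripper_force: 55.0
```

Call:
{"method": "arm_command", "body": {
  "moves": [
    [[0,0,0.0015],[0,0,0]],
    [[0,0,0],[0,0,0]],
    [[0,0,0],[0,0,0]]
  ]
}}

```text
time_s: 6.35
ee_pos: [0.3242, -0.1299, 0.0376]
orientation: [[-0.992, -0.127, 0.0], [-0.127, 0.992, -0.0], [-0.0, -0.0, -1.0]]
contact_force: [-1.8, -0.1, 4.4]
grip_width: 0.0199
gripper_force: 55.0
```

```bash
python3 - <<'E'
from h import *
s=manip.read_state();print({k:np.round(s[k],4) for k in ('ee_pos','contact_force','ft_torque')})
E
```

```text
{'ee_pos': array([ 0.3242, -0.1299,  0.0376]), 'contact_force': array([-1.8449, -0.1405,  4.4337]), 'ft_torque': array([-0.0624,  0.0599, -0.0054])}
```

Call:
{"method": "arm_command", "body": {
  "moves": [
    [[-0.0125,0,0],[0,0,0]],
    [[-0.0125,0,0],[0,0,0]],
    [[-0.0125,0,0],[0,0,0]],
    [[-0.0125,0,0],[0,0,0]],
    [[-0.0125,0,0],[0,0,0]],
    [[-0.0125,0,0],[0,0,0]]
  ]
}}

```text
time_s: 6.95
ee_pos: [0.3517, -0.1253, 0.0376]
orientation: [[-0.992, -0.127, -0.004], [-0.127, 0.992, 0.001], [0.004, 0.002, -1.0]]
contact_force: [-11.3, -2.1, 17.5]
grip_width: 0.02
gripper_force: 55.0
```

Call:
{"method": "arm_command", "body": {
  "moves": [
    [[-0.0125,0,0],[0,0,0]],
    [[-0.0125,0,0],[0,0,0]],
    [[-0.0125,0,0],[0,0,0]],
    [[-0.0125,0,0],[0,0,0]],
    [[-0.0125,0,0],[0,0,0]],
    [[-0.0125,0,0],[0,0,0]]
  ]
}}

```text
time_s: 7.55
ee_pos: [0.3794, -0.1212, 0.0378]
orientation: [[-0.992, -0.127, -0.008], [-0.127, 0.992, 0.002], [0.008, 0.003, -1.0]]
contact_force: [-15.9, -2.8, 26.5]
grip_width: 0.0199
gripper_force: 55.0
```

```bash
python3 - <<'E'
from h import *
s=manip.read_state();print({k:np.round(s[k],4) for k in ('ee_pos','contact_force','ft_torque')})
out=[]
for n,f in(('scene',5),('top',8)):
    d=manip.get_image(n);pickle.dump(d,open(n+'3.pkl','wb'))
    p=proj(d,[.48,-.115,.005]);w,h=int(400/f),int(600/f);x,y=int(p[0]-w/2),int(p[1]-h/2);print(n,x,y,w,h)
    out.append(cv2.resize(d['color'][y:y+h,x:x+w],(400,600),interpolation=cv2.INTER_CUBIC))
cv2.imwrite('pics/st3.png',np.hstack(out))
E
```

```text
{'ee_pos': array([ 0.3794, -0.1212,  0.0378]), 'contact_force': array([-15.9045,  -2.7887,  26.537 ]), 'ft_torque': array([-0.5995,  2.0485, -0.105 ])}
scene 363 272 80 120
top 392 213 50 75
```

View pics/st3.png

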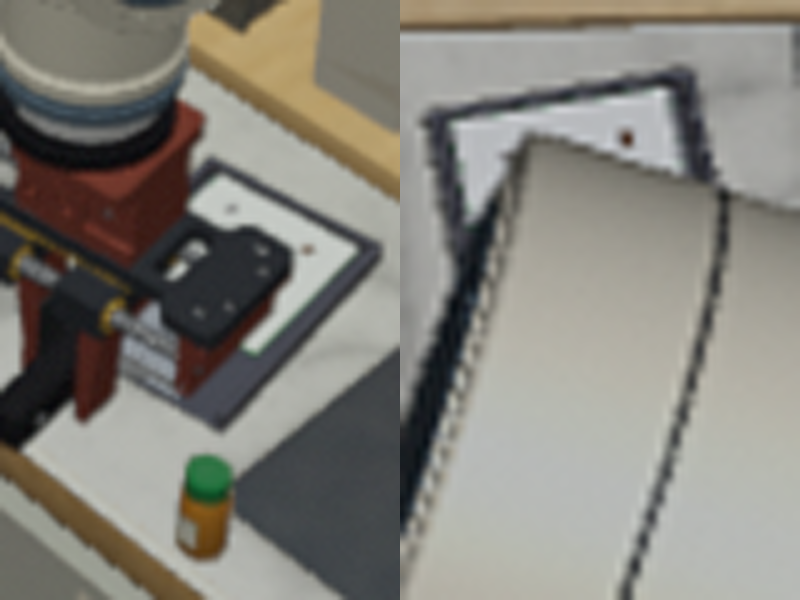

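The top view shows the plate against the back fence, lying flat, with the blade running in under it. I'll ease the downward pressure and continue.

Call:
{"method": "arm_command", "body": {
  "moves": [
    [[0,0,-0.0015],[0,0,0]],
    [[0,0,0],[0,0,0]],
    [[0,0,0],[0,0,0]]
  ]
}}

```text
time_s: 7.95
ee_pos: [0.384, -0.1223, 0.038]
orientation: [[-0.992, -0.127, 0.0], [-0.127, 0.992, 0.0], [-0.0, 0.0, -1.0]]
contact_force: [-0.3, -0.3, -1.4]
grip_width: 0.0197
gripper_force: 55.0
```

Call:
{"method": "arm_command", "body": {
  "moves": [
    [[-0.0125,0,0],[0,0,0]],
    [[-0.0125,0,0],[0,0,0]],
    [[-0.0125,0,0],[0,0,0]],
    [[-0.0125,0,0],[0,0,0]],
    [[0,0,0],[0,0,0]],
    [[0,0,0],[0,0,0]]
  ]
}}

```text
time_s: 8.55
ee_pos: [0.404, -0.1197, 0.0381]
orientation: [[-0.992, -0.127, 0.0], [-0.127, 0.992, -0.0], [-0.0, -0.0, -1.0]]
contact_force: [0.6, -0.2, -1.7]
grip_width: 0.0195
gripper_force: 55.0
```

Call:
{"method": "arm_command", "body": {
  "moves": [
    [[-0.01,0,0],[0,0,0]],
    [[-0.01,0,0],[0,0,0]],
    [[0,0,0],[0,0,0]],
    [[0,0,0],[0,0,0]]
  ]
}}

```text
time_s: 8.95
ee_pos: [0.4119, -0.1188, 0.0382]
orientation: [[-0.992, -0.127, 0.001], [-0.127, 0.992, -0.0], [-0.001, -0.0, -1.0]]
contact_force: [0.3, 1.7, -1.6]
grip_width: 0.0198
gripper_force: 55.0
```

Call:
{"method": "arm_command", "body": {
  "moves": [
    [[-0.005,0,0],[0,0,0]],
    [[0,0,0],[0,0,0]],
    [[0,0,0],[0,0,0]]
  ]
}}

```text
time_s: 9.25
ee_pos: [0.4137, -0.1185, 0.0381]
orientation: [[-0.992, -0.127, 0.0], [-0.127, 0.992, -0.0], [-0.0, -0.0, -1.0]]
contact_force: [1.0, -0.0, -1.1]
grip_width: 0.0194
gripper_force: 55.0
```

Call:
{"method": "arm_command", "body": {
  "moves": [
    [[-0.004,0,0],[0,0,0]],
    [[0,0,0],[0,0,0]],
    [[0,0,0],[0,0,0]]
  ]
}}

```text
time_s: 9.55
ee_pos: [0.4153, -0.1183, 0.0381]
orientation: [[-0.992, -0.127, 0.0], [-0.127, 0.992, -0.0], [-0.0, -0.0, -1.0]]
contact_force: [-0.5, 0.8, -2.2]
grip_width: 0.02
gripper_force: 55.0
```

```bash
python3 - <<'E'
from h import *
s=manip.read_state();print({k:np.round(s[k],4) for k in ('ee_pos','contact_force','ft_torque')})
E
```

```text
{'ee_pos': array([ 0.4153, -0.1183,  0.0381]), 'contact_force': array([-0.5162,  0.8398, -2.2303]), 'ft_torque': array([0.0163, 0.1568, 0.0317])}
```

Call:
{"method": "arm_command", "body": {
  "moves": [
    [[-0.0035,0,0],[0,0,0]],
    [[0,0,0],[0,0,0]],
    [[0,0,0],[0,0,0]]
  ]
}}

```text
time_s: 9.85
ee_pos: [0.4167, -0.1181, 0.0381]
orientation: [[-0.992, -0.127, 0.0], [-0.127, 0.992, -0.0], [-0.0, -0.0, -1.0]]
contact_force: [0.1, -0.7, -1.3]
grip_width: 0.0198
gripper_force: 55.0
```

Call:
{"method": "arm_command", "body": {
  "moves": [
    [[-0.0035,0,0],[0,0,0]],
    [[0,0,0],[0,0,0]],
    [[0,0,0],[0,0,0]]
  ]
}}

```text
time_s: 10.15
ee_pos: [0.4171, -0.1177, 0.038]
orientation: [[-0.992, -0.127, -0.002], [-0.127, 0.992, 0.0], [0.002, 0.001, -1.0]]
contact_force: [-3.3, -1.1, -0.7]
grip_width: 0.0199
gripper_force: 55.0
```

The heel has met the plate (3.3 N at x = 0.417). I'll raise it slowly, and measure the stage from the earlier unobstructed wrist image.

Call:
{"method": "arm_command", "body": {
  "moves": [
    [[0.0015,0,-0.004],[0,0,0]],
    [[0,0,-0.006],[0,0,0]],
    [[0,0,-0.01],[0,0,0]],
    [[0,0,-0.015],[0,0,0]],
    [[0,0,-0.02],[0,0,0]],
    [[0,0,-0.025],[0,0,0]],
    [[0,0,-0.025],[0,0,0]],
    [[0,0,-0.025],[0,0,0]],
    [[0,0,-0.015],[0,0,0]],
    [[0,0,-0.005],[0,0,0]],
    [[0,0,0],[0,0,0]]
  ]
}}

```text
time_s: 11.25
ee_pos: [0.4175, -0.118, 0.0985]
orientation: [[-0.992, -0.127, 0.001], [-0.127, 0.992, -0.0], [-0.001, -0.0, -1.0]]
contact_force: [-0.1, -0.6, -1.6]
grip_width: 0.0199
gripper_force: 55.0
```

```bash
python3 - <<'E'
from h import *
s=manip.read_state();print({k:np.round(s[k],4) for k in ('ee_pos','contact_force','ft_torque')})
d=manip.get_image('scene');pickle.dump(d,open('scene4.pkl','wb'))
d=pickle.load(open('w1.pkl','rb'))
cv2.imwrite('pics/w1s.png',cv2.resize(d['color'][232:332,490:630],None,fx=5.7,fy=5.7,interpolation=cv2.INTER_CUBIC))
E
```

```text
{'ee_pos': array([ 0.4175, -0.118 ,  0.0985]), 'contact_force': array([-0.1267, -0.6345, -1.5685]), 'ft_torque': array([0.0309, 0.1068, 0.0301])}
```

View pics/w1s.png

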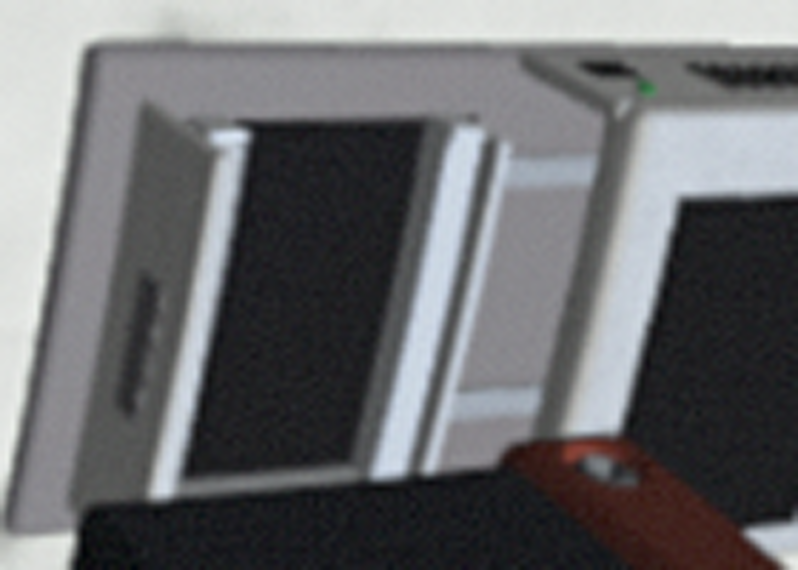

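In this crop (5.7x) the left ledge's top runs from (452,125) and (487,128) at the front to (372,478) and (408,475) at the back wall. The bed's front-right corner is at (92,46), its front edge passes (520,48), and its right edge ends at (10,528).

```bash
python3 - <<'E'
from h import *
d=pickle.load(open('w1.pkl','rb'))
p=lambda u,v,z:onz(d,u/5.7+490,v/5.7+232,z,True)
A={k:p(*v) for k,v in dict(inF=(452,125,.028),inB=(372,478,.028),outF=(487,128,.028),outB=(408,475,.028),
 bedFR=(92,46,.012),bedF2=(525,48,.012),bedBR=(10,528,.012),eTF=(213,150,.056),eTB=(150,498,.056),eBF=(148,103,.014),eBB=(72,510,.014),floorB_R=(352,467,.017),floorB_L=(185,477,.017),wTopF=(510,143,.036),wTopB=(437,470,.036),hF=(632,105,.066)).items()}
for k,v in A.items():print(k,(v[:2]*1000).round(1))
ang=lambda a,b:np.degrees(np.arctan2(*(A[b]-A[a])[[1,0]])).round(2)
for a,b in (('inF','inB'),('outF','outB'),('bedFR','bedBR'),('eTF','eTB'),('eBF','eBB'),('wTopF','wTopB')):print(a,b,ang(a,b),(np.linalg.norm(A[a]-A[b])*1000).round(1))
print('bedfront',ang('bedFR','bedF2')-90,'floorB',ang('floorB_L','floorB_R')-90)
# top camera depth: wall/stage heights check and segmentation of heights for head and end plate
t=pickle.load(open('top.pkl','rb'));P=cloud(t);
for u,v in((255,250),(262,250),(275,250),(288,250),(292,250),(231,252)):print(u,v,P[v,u].round(3))
# plate on blade? depth from scene4
s4=pickle.load(open('scene4.pkl','rb'));Q=cloud(s4).reshape(-1,3)
m=(Q[:,2]>.055)&(Q[:,2]<.08)&(Q[:,0]>.46)&(Q[:,0]<.6)&(Q[:,1]<0)&(Q[:,1]>-.2);print(m.sum(),Q[m].mean(0),Q[m].min(0),Q[m].max(0))
E
```

```text
inF [436.9 326. ]
inB [535.1 336. ]
outF [436.6 338.1]
outB [534.  348.5]
bedFR [431.9 222.5]
bedF2 [418.3 357.9]
bedBR [561.  236.4]
eTF [441.3 235.3]
eTB [528.1 246.1]
eBF [443.8 240.8]
eBB [554.1 252.1]
floorB_R [537.4 336.9]
floorB_L [541.8 282. ]
wTopF [437.6 340.5]
wTopB [528.4 351.2]
hF [416.6 351.3]
inF inB 5.84 98.8
outF outB 6.07 98.0
bedFR bedBR 6.12 129.8
eTF eTB 7.08 87.5
eBF eBB 5.85 110.9
wTopF wTopB 6.7 91.5
bedfront 5.75 floorB 4.540000000000006
255 250 [0.493 0.356 0.016]
262 250 [0.489 0.334 0.029]
275 250 [0.491 0.298 0.017]
288 250 [0.487 0.26  0.03 ]
292 250 [0.482 0.247 0.055]
231 252 [0.479 0.418 0.064]
394 [ 0.52440992 -0.12160445  0.0686627 ] [ 0.46279387 -0.15394388  0.05522736] [ 0.59994059 -0.07496777  0.07939969]
```

The plate rides on the blade (its top is at z ≈ 0.069 by depth). Next I'll pull back and up to clear the cabinet handle and pass over the beaker, then carry it left.

Call:
{"method": "arm_command", "body": {
  "moves": [
    [[0.0093,0,-0.0071],[0,0,0]],
    [[0.0187,0,-0.0141],[0,0,0]],
    [[0.028,0,-0.0212],[0,0,0]],
    [[0.028,0,-0.0212],[0,0,0]],
    [[0.028,0,-0.0212],[0,0,0]],
    [[0.0187,0,-0.0141],[0,0,0]],
    [[0.0093,0,-0.0071],[0,0,0]],
    [[0,0,0],[0,0,0]]
  ]
}}

```text
time_s: 12.1
ee_pos: [0.3615, -0.1252, 0.141]
orientation: [[-0.992, -0.126, 0.001], [-0.126, 0.992, -0.0], [-0.001, -0.0, -1.0]]
contact_force: [-1.2, 0.6, -2.1]
grip_width: 0.0195
gripper_force: 55.0
```

Call:
{"method": "arm_command", "body": {
  "moves": [
    [[-0.0016,0.0125,0],[0,0,0]],
    [[-0.004,0.03125,0],[0,0,0]],
    [[-0.0064,0.05,0],[0,0,0]],
    [[-0.008,0.0625,0],[0,0,0]],
    [[-0.008,0.0625,0],[0,0,0]],
    [[-0.008,0.0625,0],[0,0,0]],
    [[-0.008,0.0625,0],[0,0,0]],
    [[-0.008,0.0625,0],[0,0,0]],
    [[-0.008,0.0625,0],[0,0,0]],
    [[-0.008,0.0625,0],[0,0,0]],
    [[-0.008,0.0625,0],[0,0,0]],
    [[-0.008,0.0625,0],[0,0,0]]
  ]
}}

```text
time_s: 13.3
ee_pos: [0.3616, 0.1411, 0.1402]
orientation: [[-0.992, -0.127, -0.001], [-0.127, 0.992, -0.0], [0.001, -0.0, -1.0]]
contact_force: [0.1, 0.2, -1.6]
grip_width: 0.0199
gripper_force: 55.0
```

Call:
{"method": "arm_command", "body": {
  "moves": [
    [[-0.008,0.0625,0],[0,0,0]],
    [[-0.008,0.0625,0],[0,0,0]],
    [[-0.008,0.0625,0],[0,0,0]],
    [[-0.008,0.0625,0],[0,0,0]],
    [[-0.0064,0.05,0],[0,0,0]],
    [[-0.0048,0.0375,0],[0,0,0]],
    [[-0.0032,0.025,0],[0,0,0]],
    [[-0.0014,0.01,0],[0,0,0]],
    [[0,0,0],[0,0,0.0036]],
    [[0,0,0],[0,0,0.0036]],
    [[0,0,0],[0,0,0]]
  ]
}}

```text
time_s: 14.4
ee_pos: [0.3618, 0.2891, 0.1405]
orientation: [[-0.995, -0.103, -0.0], [-0.103, 0.995, -0.0], [0.0, -0.0, -1.0]]
contact_force: [-0.2, -0.4, -2.0]
grip_width: 0.0196
gripper_force: 55.0
```

```bash
python3 - <<'E'
from h import *
s=manip.read_state();print({k:np.round(s[k],4) for k in ('ee_pos','orientation','contact_force','ft_torque')})
d=manip.get_image('scene');pickle.dump(d,open('scene5.pkl','wb'))
w=manip.get_image('wrist');pickle.dump(w,open('w5.pkl','wb'))
Q=cloud(d).reshape(-1,3);z=s['ee_pos'][2]-.0351+.006
m=(abs(Q[:,2]-z)<.006)&(Q[:,0]>.39)&(Q[:,0]<.55)&(abs(Q[:,1]-.3)<.08);print(z,m.sum(),Q[m].mean(0),np.percentile(Q[m],[2,98],axis=0))
E
```

```text
{'ee_pos': array([0.3618, 0.2891, 0.1405]), 'orientation': array([[-9.947e-01, -1.032e-01, -3.000e-04],
       [-1.032e-01,  9.947e-01, -3.000e-04],
       [ 3.000e-04, -3.000e-04, -1.000e+00]]), 'contact_force': array([-0.1758, -0.424 , -1.9586]), 'ft_torque': array([0.0062, 0.1534, 0.028 ])}
0.11137690681768256 567 [0.45359484 0.28877357 0.11064361] [[0.40781296 0.25495863 0.10660391]
 [0.50059811 0.3235404  0.11503001]]
```

Call:
{"method": "arm_command", "body": {
  "moves": [
    [[-0.0054,-0.0054,0.0076],[0,0,0]],
    [[-0.0109,0,0.0152],[0,0,0]],
    [[-0.0163,0,0.0228],[0,0,0]],
    [[-0.0163,0,0.0228],[0,0,0]],
    [[-0.0163,0,0.0228],[0,0,0]],
    [[-0.0109,0,0.0152],[0,0,0]],
    [[-0.0054,0,0.0076],[0,0,0]],
    [[0,0,0],[0,0,0]],
    [[0,0,0],[0,0,0]]
  ]
}}

```text
time_s: 15.4
ee_pos: [0.3944, 0.291, 0.0949]
orientation: [[-0.995, -0.105, -0.0], [-0.105, 0.995, -0.0], [0.0, -0.0, -1.0]]
contact_force: [-0.3, -0.4, -1.2]
grip_width: 0.0195
gripper_force: 55.0
```

```bash
python3 - <<'E'
from h import *
s=manip.read_state();print({k:np.round(s[k],4) for k in ('ee_pos','contact_force')})
d=manip.get_image('scene');pickle.dump(d,open('scene6.pkl','wb'))
d0=pickle.load(open('scene.pkl','rb'))
p=proj(d,[.49,.29,.05]);x,y=int(p[0])-42,int(p[1])-42;print(x,y)
f=lambda I:cv2.resize(I['color'][y:y+84,x:x+56],None,fx=7.1,fy=7.1,interpolation=cv2.INTER_CUBIC)
f=lambda I:cv2.resize(I['color'][y:y+75,x:x+80],(400,375),interpolation=cv2.INTER_CUBIC)
g=lambda I:cv2.resize(I['color'][y+5:y+65,x:x+80],(800,600),interpolation=cv2.INTER_CUBIC)
a=cv2.resize(d0['color'][y:y+80,x:x+80],(400,400),interpolation=cv2.INTER_CUBIC)
b=cv2.resize(d['color'][y:y+80,x:x+80],(400,400),interpolation=cv2.INTER_CUBIC)
cv2.imwrite('pics/s6.png',np.hstack([a,b]))
E
```

```text
{'ee_pos': array([0.3944, 0.291 , 0.0949]), 'contact_force': array([-0.3454, -0.3818, -1.2141])}
254 197
```

View pics/s6.png

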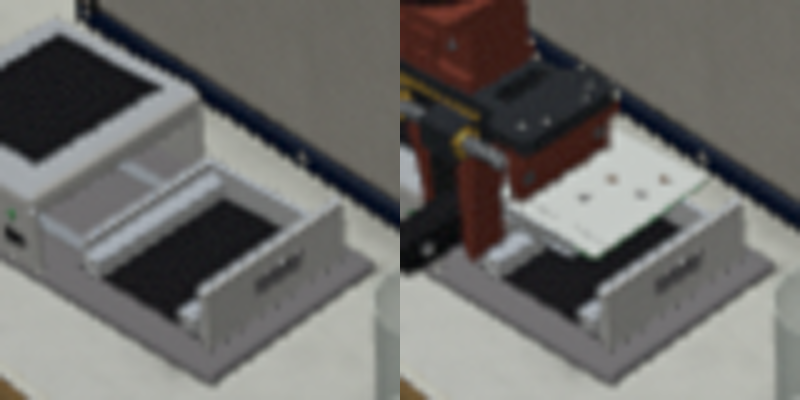

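The left half shows the stage: bed corners at (212,383) and (373,265), the end plate's top edge from (203,293) to (338,203), and the left ledge's front end at about (90,265). The right half shows the plate level above the recess, with corners at (598,260) and (710,178).

```bash
python3 - <<'E'
from h import *
d=pickle.load(open('scene6.pkl','rb'))
a=np.radians(6);U=np.array([[np.cos(a),np.sin(a)],[-np.sin(a),np.cos(a)]])
for k,(u,v,z) in dict(plFR=(198,260,.0658),plBR=(310,178,.0658),bedFR=(212,383,.012),bedBR=(373,265,.012),eTopF=(203,293,.056),eTopB=(338,203,.056),eBotF=(203,350,.014)).items():
    X=onz(d,254+u/5,197+v/5,z);print(k,(X*1000).round(1),'u,n',(U@X[:2]*1000).round(1))
s=manip.read_state();print('tcp u,n',U@s['ee_pos'][:2])
# fit plate top from depth: white pixels near plane
Q=cloud(d);m=(abs(Q[...,2]-.066)<.004)&(d['color'].min(-1)>150);q=Q[m][:,:2]@U.T*1000
q=q[(q[:,0]>440)&(q[:,0]<600)&(q[:,1]>180)&(q[:,1]<310)]
print(len(q),np.percentile(q,[1,50,99],axis=0))
E
```

```text
plFR [447.7 248.3  65.8] u,n [471.2 200.2]
plBR [538.4 261.5  65.8] u,n [562.8 203.8]
bedFR [427.4 216.6  12. ] u,n [447.7 170.7]
bedBR [556.8 231.6  12. ] u,n [577.9 172.1]
eTopF [439.3 234.9  56. ] u,n [461.4 187.7]
eTopB [542.9 243.8  56. ] u,n [565.4 185.8]
eBotF [439.7 238.7  14. ] u,n [462.3 191.4]
tcp u,n [0.42265917 0.24823891]
398 [[473.28700228 206.56452069]
 [515.46280252 236.57459757]
 [563.39584105 269.21853394]]
```

Call:
{"method": "arm_command", "body": {
  "moves": [
    [[0.0018,0,0.005],[0,0,0]],
    [[0,0,0.012],[0,0,0]],
    [[0,0,0.018],[0,0,0]],
    [[0,0,0.018],[0,0,0]],
    [[0,0,0.012],[0,0,0]],
    [[0,0,0.007],[0,0,0]],
    [[0,0,0.005],[0,0,0]],
    [[0,0,0],[0,0,0]],
    [[0,0,0],[0,0,0]]
  ]
}}

```text
time_s: 16.35
ee_pos: [0.3939, 0.291, 0.0642]
orientation: [[-0.995, -0.105, 0.0], [-0.105, 0.995, 0.0], [-0.0, 0.0, -1.0]]
contact_force: [0.1, -0.3, -1.3]
grip_width: 0.0198
gripper_force: 55.0
```

```bash
cat >pl.py <<'E'
from h import *
s=manip.read_state();print({k:np.round(s[k],4) for k in ('time_s','ee_pos','contact_force','ft_torque')})
d=manip.get_image('scene')
a=np.radians(6);U=np.array([[np.cos(a),np.sin(a)],[-np.sin(a),np.cos(a)]])
Q=cloud(d);z0=s['ee_pos'][2]-.0351+.006
import sys
if len(sys.argv)>1:z0=float(sys.argv[1])
Q=Q[(abs(Q[...,2]-z0)<.02)&(d['color'].min(-1)>150)]
q=np.c_[Q[:,:2]@U.T,Q[:,2]]*1000
q=q[(q[:,0]>472)&(q[:,0]<558)&(q[:,1]>206)&(q[:,1]<278)]
c=np.array([515,242])
for i in range(4):
    A=np.c_[q[:,:2]-c,np.ones(len(q))];k=np.linalg.lstsq(A,q[:,2],rcond=None)[0];r=q[:,2]-A@k;q=q[abs(r)<max(2,1.5*r.std())]
print(len(q),'z at centre',k[2],'expected',z0*1e3,'slopes rad u,n',k[:2],'rms',r.std(),'range',q.min(0),q.max(0))
E
python3 pl.py
```

```text
{'time_s': np.float64(16.35), 'ee_pos': array([0.3939, 0.291 , 0.0642]), 'contact_force': array([ 0.1298, -0.2948, -1.3284]), 'ft_torque': array([0.0453, 0.144 , 0.0344])}
218 z at centre 34.05565791046179 expected 35.077304172519796 slopes rad u,n [ 0.00326937 -0.03202584] rms 1.039100859375207 range [473.23386578 209.73661563  31.56988239] [557.5200815  272.15686547  37.12675521]
```

```bash
python3 - <<'E'
import pickle,re
d=pickle.load(open('scene6.pkl','rb'))
src=open('pl.py').read().replace("d=manip.get_image('scene')","d=pickle.load(open('scene6.pkl','rb'))").replace("z0=s['ee_pos'][2]-.0351+.006","z0=.0658")
exec(src)
E
sleep 0; python3 pl.py
```

```text
{'time_s': np.float64(16.4), 'ee_pos': array([0.3939, 0.2911, 0.0643]), 'contact_force': array([-0.635 ,  0.0765, -2.2703]), 'ft_torque': array([ 0.0527,  0.1625, -0.0267])}
266 z at centre 64.8398347028516 expected 65.8 slopes rad u,n [-0.00840688 -0.01490107] rms 1.1013995100992768 range [473.69946625 206.21056714  62.35893588] [557.0710665  269.17710545  67.2144158 ]
{'time_s': np.float64(16.4), 'ee_pos': array([0.3939, 0.2911, 0.0643]), 'contact_force': array([-0.635 ,  0.0765, -2.2703]), 'ft_torque': array([ 0.0527,  0.1625, -0.0267])}
241 z at centre 34.397200255801295 expected 35.18907095178891 slopes rad u,n [ 0.00112355 -0.02646237] rms 1.0859475837796568 range [472.74657281 209.8292741   32.13297902] [557.64446595 272.12361958  36.92454974]
```

Call:
{"method": "arm_command", "body": {
  "moves": [
    [[0,0,0.004],[0,0,0]],
    [[0,0,0.004],[0,0,0]],
    [[0,0,0.003],[0,0,0]],
    [[0,0,0.003],[0,0,0]],
    [[0,0,0.0],[0,0,0]],
    [[0,0,0],[0,0,0]]
  ]
}}

```text
time_s: 17.05
ee_pos: [0.3938, 0.291, 0.0585]
orientation: [[-0.995, -0.105, 0.0], [-0.105, 0.995, -0.0], [-0.0, -0.0, -1.0]]
contact_force: [-0.7, 0.4, -1.1]
grip_width: 0.0196
gripper_force: 55.0
```

```bash
python3 pl.py 0.032
```

```text
{'time_s': np.float64(17.05), 'ee_pos': array([0.3938, 0.291 , 0.0585]), 'contact_force': array([-0.6503,  0.357 , -1.135 ]), 'ft_torque': array([0.0386, 0.0957, 0.043 ])}
192 z at centre 30.742372169342065 expected 32.0 slopes rad u,n [ 0.00014827 -0.03416402] rms 1.1593823306820779 range [472.15814413 209.12646176  28.1555953 ] [557.4371725  273.35636188  33.44982061]
```

Call:
{"method": "arm_command", "body": {
  "moves": [
    [[0,0,0.0045],[0,0,0]],
    [[0,0,0.004],[0,0,0]],
    [[0,0,0],[0,0,0]],
    [[0.0125,0,0],[0,0,0]],
    [[0.025,0,0],[0,0,0]],
    [[0.025,0,0],[0,0,0]],
    [[0,0,0],[0,0,0]],
    [[0,0,0],[0,0,0]]
  ]
}}

```text
time_s: 17.9
ee_pos: [0.3685, 0.2885, 0.0552]
orientation: [[-0.994, -0.105, 0.0], [-0.105, 0.994, 0.0], [-0.0, 0.0, -1.0]]
contact_force: [0.5, -0.3, -1.5]
grip_width: 0.0197
gripper_force: 55.0
```

```bash
python3 pl.py 0.032
```

```text
{'time_s': np.float64(17.9), 'ee_pos': array([0.3685, 0.2885, 0.0552]), 'contact_force': array([ 0.4706, -0.3451, -1.506 ]), 'ft_torque': array([0.0376, 0.0783, 0.023 ])}
209 z at centre 30.619719347912216 expected 32.0 slopes rad u,n [-0.00604777  0.0089187 ] rms 1.0964372649451488 range [472.66624078 213.10238103  28.43004549] [557.89847013 277.7441644   32.83197118]
```

Call:
{"method": "arm_command", "body": {
  "moves": [
    [[0.02,0,0],[0,0,0]],
    [[0.04,0,0],[0,0,0]],
    [[0.05,0,0],[0,0,0]],
    [[0.05,0,0],[0,0,0]],
    [[0.04,0,0],[0,0,0]],
    [[0.02,0,0],[0,0,0]],
    [[0,0,0],[0,0,0]],
    [[0,0,0],[0,0,0]]
  ]
}}

```text
time_s: 18.75
ee_pos: [0.2819, 0.2797, 0.0553]
orientation: [[-0.994, -0.105, 0.001], [-0.105, 0.994, 0.001], [-0.001, 0.001, -1.0]]
contact_force: [0.3, -0.0, -1.5]
grip_width: 0.02
gripper_force: 55.0
```

```bash
cat >>pl.py <<'E'
s0=pickle.load(open('scene.pkl','rb'))
w=manip.get_image('top');pickle.dump(w,open('top_l.pkl','wb'));pickle.dump(d,open('scene_l.pkl','wb'))
E
python3 pl.py 0.032; python3 - <<'E'
from h import *
d=pickle.load(open('scene_l.pkl','rb'))
# white plate blob by colour difference to start image
d0=pickle.load(open('scene.pkl','rb'))
x,y=254,197
a=d0['color'][y:y+80,x:x+80].astype(int);b=d['color'][y:y+80,x:x+80].astype(int)
m=(b.min(-1)>165)&(abs(b-a).max(-1)>25)
v,u=np.nonzero(m);print(m.sum())
n,l,st,c=cv2.connectedComponentsWithStats(m.astype(np.uint8));i=1+st[1:,4].argmax()
pts=np.argwhere(l==i)[:,::-1].astype(np.float32)
U=np.array([[np.cos(np.radians(6)),np.sin(np.radians(6))],[-np.sin(np.radians(6)),np.cos(np.radians(6))]])
G=np.array([U@onz(d,x+p[0],y+p[1],.032)[:2]*1000 for p in pts]);print(st[i],G.min(0),G.max(0),np.percentile(G,[2,98],axis=0),G.mean(0),cv2.minAreaRect(G.astype(np.float32)))
E
```

```text
{'time_s': np.float64(18.75), 'ee_pos': array([0.2819, 0.2797, 0.0553]), 'contact_force': array([ 0.2611, -0.0333, -1.5436]), 'ft_torque': array([0.0429, 0.0483, 0.0534])}
264 z at centre 30.80541005683836 expected 32.0 slopes rad u,n [-0.0067104  0.0098679] rms 1.1455691122381326 range [472.36407221 209.02839072  28.51414024] [557.87138323 277.60864266  32.99312476]
498
[ 20  35  39  26 498] [472.88856663 208.1977904 ] [562.27945816 285.42650144] [[474.84656659 213.96339113]
 [559.48222931 284.07411881]] [516.28035514 248.76302206] ((517.5574951171875, 246.86361694335938), (90.0301742553711, 76.51190948486328), 0.5448644757270813)
```

The plate lies flat in the recess and the blade is clear of the stage. Now I'll lay the lifter back in its old place.

Call:
{"method": "arm_command", "body": {
  "moves": [
    [[0,0,-0.075],[0,0,0]],
    [[0,0,-0.075],[0,0,0]],
    [[0,0,-0.075],[0,0,0]],
    [[-0.0098,-0.0316,0],[0,0,0]],
    [[-0.0229,-0.0738,0],[0,0,0]],
    [[-0.0327,-0.1054,0],[0,0,0]],
    [[-0.0327,-0.1054,0],[0,0,0]],
    [[-0.0327,-0.1054,0],[0,0,0]],
    [[-0.0327,-0.1054,0],[0,0,0]],
    [[-0.0327,-0.1054,0],[0,0,0]],
    [[-0.0229,-0.0738,0],[0,0,0]],
    [[-0.0098,-0.0316,0],[0,0,0]]
  ]
}}

```text
time_s: 20.05
ee_pos: [0.405, -0.0075, 0.1454]
orientation: [[-0.995, -0.101, 0.002], [-0.101, 0.995, -0.0], [-0.002, -0.001, -1.0]]
contact_force: [0.1, 0.9, -1.3]
grip_width: 0.0195
gripper_force: 55.0
```

Call:
{"method": "arm_command", "body": {
  "moves": [
    [[0,0,0],[0,0,0]],
    [[0,0,0.08],[0,0,0]],
    [[0,0,0.08],[0,0,0]],
    [[0,0,0.06],[0,0,0]],
    [[0,0,0.035],[0,0,0]],
    [[0,0,0.0165],[0,0,0]],
    [[0,0,0],[0,0,0]],
    [[0,0,0],[0,0,0]]
  ]
}}

```text
time_s: 20.85
ee_pos: [0.4036, -0.0045, 0.0369]
orientation: [[-0.994, -0.105, 0.001], [-0.105, 0.994, -0.0], [-0.001, -0.0, -1.0]]
contact_force: [-0.3, 0.7, -1.0]
grip_width: 0.0196
gripper_force: 55.0
```

Call:
{"method": "arm_command", "body": {
  "moves": [
    [[0,0,0.003],[0,0,0]],
    [[0,0,0.0013],[0,0,0]],
    [[0,0,0],[0,0,0]],
    [[0,0,0],[0,0,0]]
  ]
}}

```text
time_s: 21.25
ee_pos: [0.4035, -0.0048, 0.0351]
orientation: [[-0.995, -0.104, 0.001], [-0.104, 0.995, -0.0], [-0.001, -0.0, -1.0]]
contact_force: [-0.2, 0.1, -1.1]
grip_width: 0.0196
gripper_force: 55.0
```

Call:
{"method": "arm_command", "body": {
  "fingers": 0.1,
  "moves": [
    [[0,0,0],[0,0,0]],
    [[0,0,0],[0,0,0]],
    [[0,0,0],[0,0,0]],
    [[0,0,0],[0,0,0]],
    [[0,0,0],[0,0,0]]
  ]
}}

```text
time_s: 21.75
ee_pos: [0.4033, -0.0048, 0.0348]
orientation: [[-0.995, -0.105, -0.0], [-0.105, 0.995, -0.0], [0.0, 0.0, -1.0]]
contact_force: [0.8, -0.1, 0.1]
grip_width: 0.0479
gripper_force: 0.0
```

Call:
{"method": "arm_command", "body": {
  "moves": [
    [[0,0,-0.02],[0,0,0]],
    [[0,0,-0.08],[0,0,0]],
    [[0,0,-0.1],[0,0,0]],
    [[0,0,-0.11],[0,0,0]],
    [[0,0,-0.1025],[0,0,0]],
    [[0,0,0],[0,0,0]],
    [[0,0,0],[0,0,0]]
  ]
}}

```text
time_s: 22.45
ee_pos: [0.4036, -0.0048, 0.2008]
orientation: [[-0.995, -0.105, 0.003], [-0.105, 0.995, -0.0], [-0.003, -0.0, -1.0]]
contact_force: [-0.4, 0.0, -0.3]
grip_width: 0.048
gripper_force: 0.0
```

Call:
{"method": "arm_command", "body": {
  "fingers": -1,
  "moves": [
    [[-0.0436,0.0985,0],[0,0,0]],
    [[-0.0436,0.0985,0],[0,0,0]],
    [[-0.0436,0.0985,0],[0,0,0]],
    [[-0.0436,0.0985,0],[0,0,0]],
    [[-0.0436,0.0985,0],[0,0,0]],
    [[0,0,0],[0,0,0]],
    [[0,0,0],[0,0,0]],
    [[0,0,0],[0,0,0]]
  ]
}}

```text
time_s: 23.25
ee_pos: [0.468, 0.1992, 0.1983]
orientation: [[-0.995, -0.104, -0.003], [-0.104, 0.995, -0.001], [0.003, -0.001, -1.0]]
contact_force: [-0.1, -0.5, 0.9]
grip_width: 0.0005
gripper_force: 0.0
```

```bash
python3 pl.py 0.032; python3 - <<'E'
from h import *
s=manip.read_state();print(s['grip_width'])
t=pickle.load(open('top.pkl','rb'))
P=cloud(t);Q=P[(P[...,2]>.13)&(P[...,2]<.26)&(abs(P[...,1]-.13)<.05)&(P[...,0]<.6)];print('handle',len(Q),Q.min(0) if len(Q) else '',np.median(Q,0))
d=pickle.load(open('scene_l.pkl','rb'));P=cloud(d).reshape(-1,3)
# lifter blade flatness
m=(P[:,0]>.46)&(P[:,0]<.53)&(abs(P[:,1]-.005)<.02)&(abs(P[:,2])<.02);q=P[m];A=np.c_[q[:,:2]-q[:,:2].mean(0),np.ones(len(q))];print('blade',len(q),np.linalg.lstsq(A,q[:,2],rcond=None)[0])
E
```

```text
{'time_s': np.float64(23.25), 'ee_pos': array([0.468 , 0.1992, 0.1983]), 'contact_force': array([-0.1408, -0.5273,  0.853 ]), 'ft_torque': array([ 0.0362, -0.0043, -0.0086])}
271 z at centre 30.863353724217756 expected 32.0 slopes rad u,n [0.00473921 0.00889391] rms 1.1121343309526397 range [472.47008024 213.87575939  28.77310676] [557.71476783 277.91915693  33.05586652]
0.0005981319351787545
handle 441 [0.53859996 0.09546625 0.130182  ] [0.57145146 0.1380263  0.19891906]
blade 300 [-0.0132196   0.00897717  0.00055816]
```

Call:
{"method": "arm_command", "body": {
  "moves": [
    [[0,0,0.09],[0,0,0]],
    [[0,0,0.1],[0,0,0]],
    [[0,0,0.1],[0,0,0]],
    [[0,0,0.07],[0,0,0]],
    [[0,0,0.035],[0,0,0]],
    [[0,0,0],[0,0,0]],
    [[0,0.02,0],[0,0,0]],
    [[0,0.02,0],[0,0,0]],
    [[0,0.01,0],[0,0,0]],
    [[0,0.01,0],[0,0,0]]
  ]
}}

```text
time_s: 24.35
ee_pos: [0.4674, 0.2251, 0.0428]
orientation: [[-0.994, -0.105, 0.002], [-0.105, 0.994, 0.001], [-0.002, 0.001, -1.0]]
contact_force: [-0.6, -0.4, 0.9]
grip_width: 0.0004
gripper_force: 0.0
```

Call:
{"method": "arm_command", "body": {
  "moves": [
    [[0,0.01,0],[0,0,0]],
    [[0,0.01,0],[0,0,0]],
    [[0,0.01,0],[0,0,0]],
    [[0,0.015,0],[0,0,0]],
    [[0,0.02,0],[0,0,0]],
    [[0,0.02,0],[0,0,0]],
    [[0,0.02,0],[0,0,0]],
    [[0,0.02,0],[0,0,0]]
  ]
}}

```text
time_s: 25.15
ee_pos: [0.4618, 0.2747, 0.0418]
orientation: [[-0.994, -0.105, 0.0], [-0.105, 0.994, 0.0], [-0.0, 0.0, -1.0]]
contact_force: [0.6, -1.9, 1.3]
grip_width: 0.0003
gripper_force: 0.9
```

Call:
{"method": "arm_command", "body": {
  "moves": [
    [[0,0.02,0],[0,0,0]],
    [[0,0.02,0],[0,0,0]],
    [[0,0.02,0],[0,0,0]],
    [[0,0.02,0],[0,0,0]],
    [[0,0.02,0],[0,0,0]],
    [[0,0.02,0],[0,0,0]],
    [[0,0.02,0],[0,0,0]],
    [[0,0.02,0],[0,0,0]],
    [[0,0.01,0],[0,0,0]]
  ]
}}

```text
time_s: 26.05
ee_pos: [0.4544, 0.3423, 0.0417]
orientation: [[-0.994, -0.105, -0.0], [-0.105, 0.994, 0.0], [0.0, 0.0, -1.0]]
contact_force: [1.9, -0.8, 0.7]
grip_width: 0.0006
gripper_force: 0.8
```

Call:
{"method": "arm_command", "body": {
  "moves": [
    [[0,0.006,0],[0,0,0]],
    [[0,0.006,0],[0,0,0]],
    [[0,0.006,0],[0,0,0]],
    [[0,0,0],[0,0,0]]
  ]
}}

```text
time_s: 26.45
ee_pos: [0.4538, 0.3484, 0.0418]
orientation: [[-0.995, -0.105, -0.0], [-0.105, 0.995, -0.001], [0.0, -0.001, -1.0]]
contact_force: [2.5, -2.2, 0.7]
grip_width: 0.0008
gripper_force: 1.4
```

Call:
{"method": "arm_command", "body": {
  "moves": [
    [[0,0.005,0],[0,0,0]],
    [[0,0.005,0],[0,0,0]],
    [[0,0,0],[0,0,0]],
    [[0,0,0],[0,0,0]]
  ]
}}

```text
time_s: 26.85
ee_pos: [0.4536, 0.3486, 0.0418]
orientation: [[-0.994, -0.105, -0.001], [-0.105, 0.994, -0.006], [0.002, -0.006, -1.0]]
contact_force: [7.8, -22.8, 7.6]
grip_width: 0.0002
gripper_force: 11.5
```

Call:
{"method": "arm_command", "body": {
  "moves": [
    [[0,0.004,0],[0,0,0]],
    [[0,0.004,0],[0,0,0]],
    [[0,0,0],[0,0,0]],
    [[0,0,0],[0,0,0]]
  ]
}}

```text
time_s: 27.25
ee_pos: [0.4535, 0.3487, 0.0418]
orientation: [[-0.994, -0.106, -0.002], [-0.106, 0.994, -0.01], [0.003, -0.01, -1.0]]
contact_force: [12.3, -38.4, 14.1]
grip_width: 0.0002
gripper_force: 19.6
```

The stage is against its stop (38 N with no further movement). Backing off and rising.

Call:
{"method": "arm_command", "body": {
  "moves": [
    [[0,-0.01,0],[0,0,0]],
    [[0,-0.01,0],[0,0,0]],
    [[0,-0.04,0],[0,0,0]],
    [[0,-0.05,0],[0,0,0]],
    [[0,0,-0.08],[0,0,0]],
    [[0,0,-0.1],[0,0,0]],
    [[0,0,-0.1],[0,0,0]],
    [[0.1,0,0],[0,0,0]],
    [[0.1,0,0],[0,0,0]],
    [[0,0,0],[0,0,0]],
    [[0,0,0],[0,0,0]]
  ]
}}

```text
time_s: 28.35
ee_pos: [0.3778, 0.3037, 0.154]
orientation: [[-0.994, -0.106, 0.0], [-0.106, 0.994, 0.0], [-0.001, 0.0, -1.0]]
contact_force: [-0.6, 1.0, 0.4]
grip_width: 0.0005
gripper_force: 0.0
```

```bash
python3 - <<'E'
from h import *
d=manip.get_image('scene');d0=pickle.load(open('scene.pkl','rb'))
print(manip.read_state()['contact_force'])
# end plate outer face now, by depth in stage frame; lifter, beaker check by difference
a=np.radians(6);U=np.array([[np.cos(a),np.sin(a)],[-np.sin(a),np.cos(a)]])
for n,D in(('start',d0),('now',d)):
    P=cloud(D).reshape(-1,3);q=np.c_[P[:,:2]@U.T,P[:,2]]
    m=(q[:,0]>.475)&(q[:,0]<.555)&(q[:,2]>.04)&(q[:,2]<.052)&(q[:,1]>.15)&(q[:,1]<.36)
    print(n,m.sum(),np.percentile(q[m,1],[5,25,50,75]) if m.any() else '')
    m=(P[:,0]>.46)&(P[:,0]<.53)&(abs(P[:,1]-.005)<.02)&(abs(P[:,2])<.02);r=P[m];A=np.c_[r[:,:2]-r[:,:2].mean(0),np.ones(len(r))];print('blade',len(r),np.linalg.lstsq(A,r[:,2],rcond=None)[0])
E
```

```text
[ 0.03974551  0.17743861 -0.36287913]
start 94 [0.18646199 0.18838943 0.18975927 0.19218101]
blade 310 [-0.02838836  0.01052288  0.00039543]
now 77 [0.30439572 0.30600654 0.30720855 0.30890984]
blade 314 [-0.02232927 -0.00632864  0.00059767]
```

```bash
python3 - <<'E'
from h import *
a=np.radians(6);U=np.array([[np.cos(a),np.sin(a)],[-np.sin(a),np.cos(a)]])
d=manip.get_image('scene')
P=cloud(d);q=np.concatenate([P[...,:2]@U.T,P[...,2:]],-1)
for u0 in(.49,.52,.545):
    m=(abs(q[...,0]-u0)<.006)&(q[...,1]>.28)&(q[...,1]<.36)&(q[...,2]>-.01)
    b=((q[m][:,1]-.28)/.003).astype(int);print(u0,[(round(280+3*i),round(1e3*np.median(q[m][b==i][:,2]))) for i in np.unique(b)])
E
```

```text
0.49 [(280, 14), (283, 10), (286, 12), (289, 11), (292, 9), (295, 12), (298, 13), (301, 46), (304, 40), (307, 29), (310, 44), (313, 62), (316, 63), (319, 65), (322, 65), (328, 64), (331, 66), (334, 65), (337, 65), (340, 67)]
0.52 [(280, 9), (283, 12), (286, 11), (289, 14), (292, 12), (295, 10), (298, 12), (301, 27), (304, 44), (307, 32), (310, 55), (313, 61), (316, 62), (319, 64), (322, 65), (325, 67), (328, 66), (331, 66), (334, 64), (337, 63), (340, 65), (343, 67), (346, 64), (349, 67), (352, 67), (358, 67)]
0.545 [(280, 12), (286, 10), (289, 15), (292, 9), (295, 13), (298, 10), (301, 14), (304, 31), (307, 44), (310, 52), (313, 62), (316, 64), (319, 65), (322, 66), (328, 65), (331, 63), (334, 67), (337, 65), (340, 66), (343, 65), (346, 66), (349, 65), (352, 64), (355, 63)]
```

The end plate sits flush against the head with no gap, so I'm handing in.

```bash
python3 -c "
from plant import manip
print(manip.hand_in())"
```

```text
the job is handed in; nothing more can be done
None
```

I handed in the job at about 28 s of the 66 s. The plate is seated flat in the recess, the lifter lies flat on the bench, and the stage is pushed to its hard stop; the hand-in returned no verdict.

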